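# Hang the red bit caddy on the rail under the shelf

## Robot

A 7-joint arm with a two-finger parallel gripper is mounted at the origin on the work surface. World frame = base frame: x ahead of the robot, y to its left, z up, the work surface at z = 0. Lengths are in m, angles in rad, forces in N, time in s.
With the tool pointing down it reaches from about 0.4 to 0.925 m from the base axis. Payload 5.6 kg.
Tool frame: the origin (TCP) lies between the finger pads; the fingertips stand 11 mm ahead of it and the grasp point (between the pads) lies 8 mm behind it; z points along the fingers, y is the line along which they close (so a half turn about z gives the same grasp; the last joint's range is limited). The gripper opens to 85 mm and grips with 20 to 120 N. Pads are 22 mm wide; open, the fingers measure 114 mm over their backs; the gripper's body (76 mm by 85 mm) begins 54 mm behind the grasp point. The pads swing forward as they close: fully open they stand 13 mm farther back than shut.
Start: joints at [1.232, 0.468, -0.012, 1.603, 0.006, 1.071, -0.056], TCP at [0.189, -0.622, 0.21] pointing down, gripper open.
Joint ranges: [-2.53, 2.53], [-0.31, 2.02], [-1.57, 1.55], [0.28, 2.44], [-1.29, 4.43], [0.15, 1.84], [-2.92, 2.92]. Speed limits (rad/s): [2.57, 2.57, 3.14, 3.14, 3.14, 3.14, 3.14].

## Interface

Orientations are given as a rotation vector (axis times angle).
In Python, from cell import * gives the robot as it stands.
- The arm moves only by the tool play_rows, never from a script. Its argument "series" is a list of rows, each a list of 3 entries, a list of its own where there are three numbers: the shift along the world's x, y, z in units of 50 cm (1.0 is 50 cm), then the turn, a rotation vector about the world's x, y, z in units of 6 degrees (1.0 is 6 degrees), then the closure, from -1 (fully open) to 1 (shut). In form: [[[x, y, z], [ax, ay, az], hand], ...]. A call has exactly 5 rows; each row shifts and turns the commanded pose from where the row before left it; what a row does not reach is not made up. A row lasts 1/10 s, in which the tool goes at most 50 mm and 8.59 degrees, less where a joint would pass 70% of its speed; a pose out of reach is approached as far as the arm can. A call with a number of a shift or a turn outside -1 to 1 is refused whole. A call with a gripper value outside its range is refused whole. The fingers move at their own pace and stop on an object; "newtons" is the grip in N (left out, the last holds). Time passes only in rows, so rows that do not move let the fingers close, or fill a call up. It gives the time, the measured TCP pose, the force, the opening and the grip force at its end, in the units of the state.
- sense(): the state, without advancing time (a new reading comes with each control period).
- capture(name): name is "scene" or "top" or "wrist"; returns a dict with "img" (480x640x3 uint8, red, green, blue), "range_z" (480x640 float32, m along the optical axis (not along the pixel's ray), 0 where there is no reading), "fx", "fy", "cx", "cy" (pixels), "world_from_camera" (4x4, takes a point from camera to world coordinates). Camera axes: x right, y down, z forward; pixel columns grow to the right and rows downward; lengths in m; the calibration is good to about 2 mm. A picture is of the moment at which its call begins.
- finish_job(): hands the job in; it is judged then, once.
The state is a dict: "t": time; "q": joint angles; "joint_velocities": joint speeds; "effort": joint torques, N m; "tcp_pos": TCP position; "ee_rot": TCP orientation; "force": force on the tool from outside, world axes, zero at the start; "moment": the same for the moment, N m; "width": opening from 0.0 (shut) to 1.0 (fully open); "gripper_force": force on a finger pad.
Only numpy, scipy, OpenCV 4.12 (cv2) and the standard library are available. Lean on these libraries where they do the work, as an engineer would, in place of code of your own. Each camera call takes 0.05 s, during which the arm holds its last target. There are 200 camera calls.

## Task

Put the red bit caddy away: hook it over the upper steel bar under the shelf, between the two black collars, with its box on the robot's side, and press it down past the spring catch until it is fully home on the bar, without forcing it. Leave it hanging there, and leave the other loose things on the bench where they are.

Things in the scene. Friction and masses are not known exactly. Their poses are not given: they have to be found in the camera images.
- caddy: loose red plastic bit caddy, 0.2 to 0.4 kg, upright on the bench; origin under the middle of its box, z up, x towards its hook. Box 46 (x) by 60 (y) by 103 mm; black window with bits on its front (-x). A bridge 8 mm thick (underside z = 95), flush with the box top, reaches back to x = 52; a lip (x = 46 to 52) hangs from its end to z = 75. All 60 wide. Flat top z = 103, x = -23 to 52
- caddy_seat (a point): point in the caddy's downward-open channel, at (31, 0, 87) mm of the caddy's frame, where the bar's axis lies when the caddy is home; axes as the caddy. The channel runs from the box's back (x = 23) to the lip (x = 46, narrowed to 41.5 by the bead)
- caddy_bead (a point): centre of the rounded bead (radius 4 mm, 60 wide) along the inner lower edge of the caddy's lip, at (45.5, 0, 77) mm of the caddy's frame
- rack: fixed wooden rack; origin on the bench under the bars, midway between posts; x away from the robot, y along the bars. Two steel bars, 16 mm diameter, at x = 0: upper axis z = 185, lower z = 130 (the caddy's back leans on it). Posts 30 mm square at y = +-250. Fixed to it: a blue caddy of the same shape hung at y = -170, a clamp hung at y = 185 (to 60 mm in front of the bars, up to z = 207)
- bay (a point): on the upper bar's axis midway between the two black collars (22 mm diameter, 8 wide, 56 mm either side along y), where the caddy belongs; axes as the rack. A brass spring catch 60 mm long stands 5 mm out of the bar's far (+x) side here and yields into the bar. Just laid on, the caddy stops on it some 17 mm high; a push of about 10 to 20 N takes the bead past it, home
- shelf_edge (a point): lower front edge of the plywood shelf board that overhangs the bars, above the bay: 91 mm above the upper bar's axis, 15 mm to the robot's side of it. The board is 18 mm thick, reaches from here 77 mm away from the robot and covers the rack's full width (540 mm); goods stand on it
- mug: white mug, radius 40, height 90 mm, origin under its centre, loose
- jar: amber jar with white cap, radius 32, height 90 mm, origin under its centre, loose
- glue: yellow bottle with red cap, radius 30, height 170 mm, origin under its centre, loose
- tape: yellow round tape measure, radius 34, height 30 mm, origin under its centre, loose
- driver: screwdriver with green handle lying on the bench, loose
- offcut: wooden offcut 120 by 60 by 35 mm, origin under its centre, loose
There are look-alikes about, which are no part of the job. Several things have the shape of the caddy; the one meant has the colours described above.

How it is judged:
On the way, in this order (a step that is already met when the one before it is completed fails the run):
1. the caddy's hook straddles the upper bar in the bay, not yet home (z of caddy_seat in the frame of bay between 0.004 and 0.02 m and x of caddy_seat in the frame of bay between -0.012 and 0.012 m and x of caddy in the frame of bay below 0 m and y of caddy_seat in the frame of bay between -0.025 and 0.025 m).
2. the caddy is pressed fully home on the bar (z of caddy_seat in the frame of bay between -0.004 and 0.003 m and x of caddy_seat in the frame of bay between -0.006 and 0.006 m), for 0.1 s.
At the end, for the whole second after the job is handed in: The caddy hangs at rest on the upper bar, box on the robot's side, fully home: its seat point within 3 mm above (4 mm below) the bar's axis, within 6 mm front to back and 25 mm along the bar of the bay's middle, upright within 0.1 rad and square to the bar within 0.12 rad (all of step 2 and y of caddy_seat in the frame of bay between -0.025 and 0.025 m and x of caddy in the frame of bay below 0 m and angle between caddy's own z axis and vertical below 0.1 rad and angle between the x axis of caddy and the x axis of rack, either way round below 0.12 rad and linear speed of caddy below 0.02 m/s); the robot touches nothing.
It fails at once if the caddy is forced against the rack with more than 60 N (contact force between caddy and rack above 60 N).
It fails at once if another loose thing is moved more than 40 mm (distance of any of mug, jar, glue, tape, driver, offcut from where it was at the start of the episode above 0.04 m).
It also fails if it takes over 48 s, if anything falls off the work surface, if the arm or the gripper's body presses on something with over 40 N, if the wrist force passes 120 N, or if a joint passes its speed limit or range.

## Working session

There is one attempt and no reset: what is moved stays moved. The work goes in short steps, Python scripts to look and compute and a tool call to move; the robot and the scene stay as the last step left them, time stands still between calls to the robot, and variables do not carry over. Pictures are saved under pics/ and viewed, at most 10 in all, crops included, and the job is handed in when it is done.

Besides the shell and the picture viewer there is one more tool, called as name(argument=value, ...) on one line, values as JSON. play_rows: Moves the arm, as the interface text tells. Shifts and turns lie within -1 to 1; 1 stands for 50 cm of shift or 6 degrees of turn. Its arguments: {"type":"object","properties":{"series":{"type":"array"},"newtons":{"type":"number"}},"required":["series"]}

```bash
mkdir -p pics; ls; cat > h.py <<'E'
from cell import *
import numpy as np, cv2
def cloud(c):
    v,u=np.mgrid[:480,:640]; z=c["range_z"]
    p=np.stack([(u-c["cx"])/c["fx"]*z,(v-c["cy"])/c["fy"]*z,z],-1)
    T=np.array(c["world_from_camera"]); return p@T[:3,:3].T+T[:3,3]
def save(c,n): cv2.imwrite("pics/"+n,cv2.cvtColor(c["img"],cv2.COLOR_RGB2BGR))
E
python3 - <<'E'
from h import *
import pickle
d={}
for n in("scene","top","wrist"):
    c=capture(n); d[n]=c
    print(n,np.round(c["world_from_camera"],3).tolist())
pickle.dump(d,open("d.pkl","wb"))
save(d["scene"],"s0.png");save(d["top"],"t0.png")
print({k:np.round(v,3).tolist() for k,v in sense().items()})
E
```

```text
pics
scene [[-1.0, -0.01, 0.022, 0.428], [-0.024, 0.611, -0.791, 1.093], [-0.006, -0.791, -0.611, 1.042], [0.0, 0.0, 0.0, 1.0]]
top [[-0.026, -0.988, 0.152, 0.294], [-1.0, 0.028, 0.012, -0.019], [-0.016, -0.152, -0.988, 1.349], [0.0, 0.0, 0.0, 1.0]]
wrist [[0.291, -0.907, -0.304, 0.267], [-0.957, -0.276, -0.092, -0.598], [-0.001, 0.318, -0.948, 0.373], [0.0, 0.0, 0.0, 1.0]]
{'t': 0.15, 'q': [1.232, 0.468, -0.012, 1.603, 0.006, 1.071, -0.056], 'joint_velocities': [-0.001, -0.004, -0.0, -0.004, 0.001, 0.002, -0.001], 'effort': [0.0, -53.279, 0.021, -25.155, 0.012, 0.006, -0.0], 'tcp_pos': [0.189, -0.621, 0.209], 'ee_rot': [-3.106, -0.463, 0.0], 'force': [-0.265, -0.112, 0.061], 'moment': [-0.001, -0.033, 0.007], 'gripper_force': 0.0, 'width': 1.0}
```

View pics/s0.png

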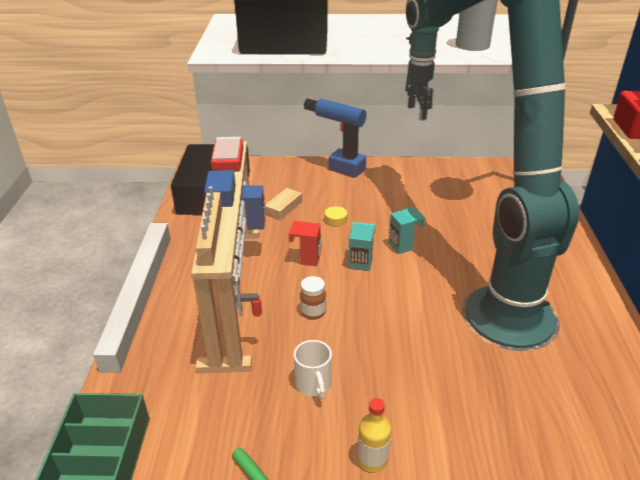

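View pics/t0.png

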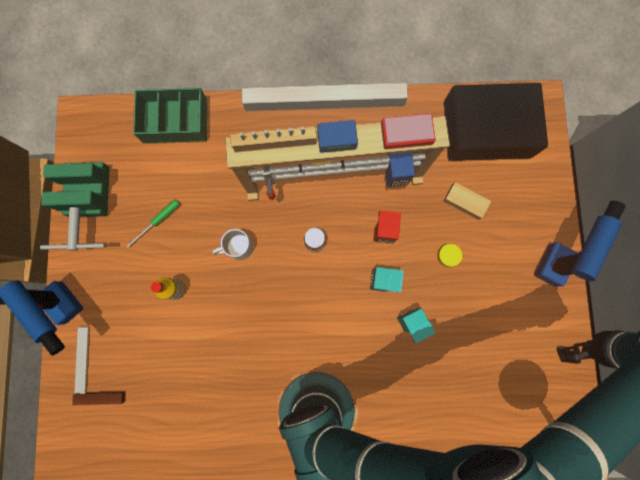

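The scene view shows the red caddy at (307,243), with its hook to the left toward the rack. In the top view it is at (388,226), and the bars run along v≈165-180 under the shelf. Next I'll measure both.

```bash
python3 - <<'E'
from h import *
import pickle
d=pickle.load(open("d.pkl","rb"))
P={k:cloud(d[k]) for k in d}
for n in("top","scene"):
    hsv=cv2.cvtColor(d[n]["img"],cv2.COLOR_RGB2HSV); p=P[n]
    red=((hsv[...,0]<6)|(hsv[...,0]>174))&(hsv[...,1]>150)&(hsv[...,2]>60)
    reg=np.zeros_like(red)
    if n=="top": reg[200:250,370:410]=1
    else: reg[215:275,280:330]=1
    m=red&reg; q=p[m]; zt=np.percentile(q[:,2],95); 
    t=q[q[:,2]>zt-0.012]
    r=cv2.minAreaRect((t[:,:2]*1000).astype(np.float32))
    print(n,len(t),"ztop",np.median(t[:,2]),r,np.round(cv2.boxPoints(r)).tolist())
    for lo,hi in((0,.03),(.03,.07),(.07,.09),(.09,.12)):
        s=q[(q[:,2]>lo)&(q[:,2]<hi)]
        if len(s): print(lo,len(s),np.round([s.min(0),s.max(0)],3).tolist())
# bars in top
p=P["top"]
for u in range(265,400,12):
    print(u,[(v,*np.round(p[v,u]*1000).astype(int)) for v in range(146,186,3)])
a=cv2.resize(d["top"]["img"][140:205,230:430],None,fx=4,fy=4,interpolation=cv2.INTER_CUBIC)
b=cv2.resize(d["scene"]["img"][170:330,180:340],None,fx=2,fy=2,interpolation=cv2.INTER_CUBIC)
o=np.zeros((260+320,800,3),np.uint8); o[:260]=a; o[260:,:320]=b
cv2.imwrite("pics/c1.png",o[...,::-1])
E
```

```text
top 571 ztop 0.10239280569973719 ((410.0062561035156, -146.70083618164062), (80.19432067871094, 335.49261474609375), 55.85050964355469) [[249.0, -86.0], [526.0, -274.0], [571.0, -208.0], [294.0, -19.0]]
0.03 2 [[0.48, -0.183, 0.049], [0.484, -0.182, 0.06]]
0.07 4 [[0.479, -0.185, 0.073], [0.508, -0.183, 0.09]]
0.09 574 [[0.472, -0.25, 0.091], [0.552, -0.182, 0.11]]
scene 442 ztop 0.10182420325335328 ((490.654296875, 421.13623046875), (79.4340591430664, 1347.01953125), 1.9535853862762451) [[428.0, 1093.0], [474.0, -253.0], [553.0, -251.0], [507.0, 1096.0]]
0 128 [[0.478, -0.352, 0.0], [0.563, -0.179, 0.029]]
0.03 194 [[0.48, -0.194, 0.03], [0.521, -0.177, 0.07]]
0.07 108 [[0.475, -0.213, 0.07], [0.552, -0.179, 0.09]]
0.09 465 [[0.473, -0.251, 0.09], [0.552, -0.175, 0.108]]
265 [(146, np.int64(671), np.int64(101), np.int64(319)), (149, np.int64(673), np.int64(104), np.int64(295)), (152, np.int64(665), np.int64(104), np.int64(294)), (155, np.int64(657), np.int64(104), np.int64(296)), (158, np.int64(651), np.int64(104), np.int64(293)), (161, np.int64(644), np.int64(104), np.int64(291)), 
[... 7729 characters left out ...]
nt64(319)), (149, np.int64(663), np.int64(-216), np.int64(292)), (152, np.int64(658), np.int64(-216), np.int64(286)), (155, np.int64(679), np.int64(-232), np.int64(201)), (158, np.int64(670), np.int64(-231), np.int64(203)), (161, np.int64(664), np.int64(-232), np.int64(196)), (164, np.int64(655), np.int64(-231), np.int64(201)), (167, np.int64(647), np.int64(-230), np.int64(199)), (170, np.int64(639), np.int64(-230), np.int64(200)), (173, np.int64(631), np.int64(-230), np.int64(197)), (176, np.int64(621), np.int64(-228), np.int64(204)), (179, np.int64(620), np.int64(-232), np.int64(179)), (182, np.int64(618), np.int64(-236), np.int64(157)), (185, np.int64(621), np.int64(-243), np.int64(117))]
```

View pics/c1.png

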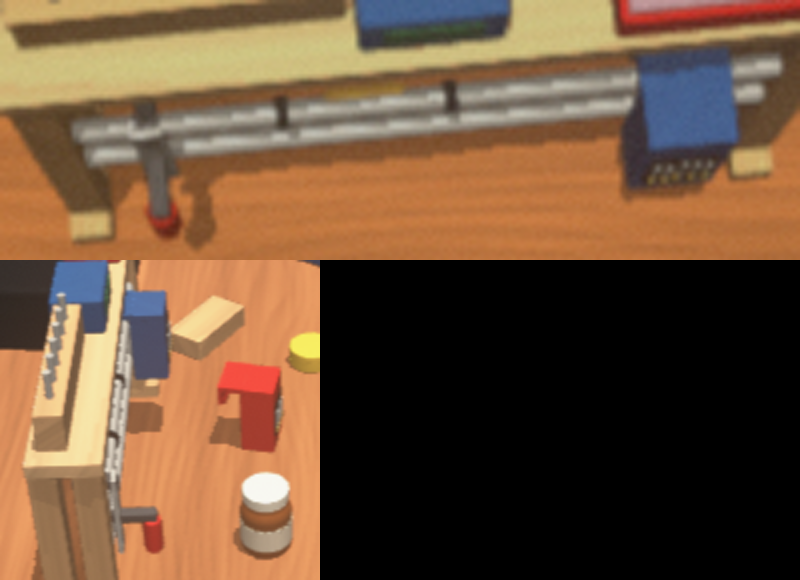

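The crop shows collars at top-view pixels ≈(300.5,167.5) and (343,164), with the brass catch between them. The red caddy's hook faces the rack, and a teal look-alike stands close behind it. Now I'll do robust fits.

```bash
python3 - <<'E'
from h import *
import pickle
d=pickle.load(open("d.pkl","rb"))
P={k:cloud(d[k]) for k in d}
def rect(p,m,lo,hi,box):
    m=m&(p[...,2]>lo)&(p[...,2]<hi)&(p[...,0]>box[0])&(p[...,0]<box[1])&(p[...,1]>box[2])&(p[...,1]<box[3])
    m=cv2.morphologyEx(m.astype(np.uint8),cv2.MORPH_OPEN,np.ones((3,3)))>0
    t=p[m]; r=cv2.minAreaRect((t[:,:2]*1000).astype(np.float32)); return len(t),np.round(t[:,2].mean(),4),np.round(cv2.boxPoints(r),1).tolist(),np.round(r[1],1),round(r[2],1)
for n in("top","scene"):
    h=cv2.cvtColor(d[n]["img"],cv2.COLOR_RGB2HSV); p=P[n]
    red=((h[...,0]<6)|(h[...,0]>174))&(h[...,1]>150)
    teal=(h[...,0]>80)&(h[...,0]<96)&(h[...,1]>80)
    print(n,"red",rect(p,red,.092,.114,(.44,.58,-.27,-.16)))
    print("teal",rect(p,teal,.09,.116,(.3,.48,-.27,-.12)))
    w=(h[...,1]<60)&(h[...,2]>120)
    print("jar",rect(p,w,.08,.1,(.4,.6,-.08,.08)))
# bar & shelf-edge lines, top view
p=P["top"]; X=p[...,0];Y=p[...,1];Z=p[...,2]
m=(Z>.18)&(Z<.2)&(X>.63)&(X<.69)&(Y>-.19)&(Y<.07)
v,u=np.nonzero(m)
bx=[];by=[];bz=[]
for c in np.unique(u):
    k=u==c
    if k.sum()>=2: bx.append(np.median(X[v[k],c]));by.append(np.median(Y[v[k],c]));bz.append(np.median(Z[v[k],c]))
f=np.polyfit(by,bx,1); print("bar line x(y)=",f,"x at -.034",np.polyval(f,-.034),np.median(bz), "res",np.std(np.polyval(f,by)-bx))
m=(Z>.283)&(Z<.302)&(X>.62)&(X<.69)
by=[];bx=[]
for c in range(250,420):
    vv=np.nonzero(m[:200,c])[0]
    if len(vv): by.append(Y[vv[-1],c]);bx.append(X[vv[-1],c])
f=np.polyfit(by,bx,1); print("shelf front x(y)",f,np.polyval(f,-.034))
# collars: dark pixels on the bar
g=cv2.cvtColor(d["top"]["img"],cv2.COLOR_RGB2GRAY)
c=d["top"];T=np.array(c["world_from_camera"])
def at(u,v,z):
    r=T[:3,:3]@np.array([(u-c["cx"])/c["fx"],(v-c["cy"])/c["fy"],1]); return T[:3,3]+r*(z-T[2,3])/r[2]
for a,b in((295,307),(337,349)):
    sub=255-g[162:171,a:b].astype(float); w=np.clip(sub-170,0,None); vv,uu=np.mgrid[162:171,a:b]
    uc,vc=(w*uu).sum()/w.sum(),(w*vv).sum()/w.sum(); print("collar",uc,vc,at(uc,vc,.194))
# bar project in scene view
c=d["scene"];p=P["scene"];X=p[...,0];Y=p[...,1];Z=p[...,2]
m=(X>.61)&(X<.68)&(Y>-.15)&(Y<.08)&(Z>.12)&(Z<.21); q=p[m]
for lo in np.arange(-.12,.06,.03):
    s=q[(q[:,1]>lo)&(q[:,1]<lo+.03)]; 
    if len(s): print(round(lo,2),len(s),np.round([s[:,0].min(),s[:,2].max()],3), np.round(s[np.argsort(s[:,2])[-4:]],3).tolist())
E
```

```text
top red (564, np.float64(0.1023), [[469.79998779296875, -239.8000030517578], [545.0999755859375, -250.5], [553.4000244140625, -191.6999969482422], [478.1000061035156, -181.0]], array([59.5, 76.1]), 81.9)
teal (572, np.float64(0.1025), [[326.0, -239.0], [383.79998779296875, -247.60000610351562], [394.70001220703125, -173.89999389648438], [336.8999938964844, -165.39999389648438]], array([74.5, 58.4]), 81.6)
jar (309, np.float64(0.089), [[455.0, -31.899999618530273], [509.8999938964844, -33.5], [511.3999938964844, 17.100000381469727], [456.5, 18.700000762939453]], array([50.6, 54.9]), 88.3)
scene red (431, np.float64(0.1016), [[467.0, -241.0], [543.0, -254.0], [554.5, -187.10000610351562], [478.5, -174.0]], array([67.9, 77.1]), 80.3)
teal (379, np.float64(0.1021), [[322.70001220703125, -244.0], [379.8999938964844, -254.5], [395.8999938964844, -166.89999389648438], [338.70001220703125, -156.39999389648438]], array([89. , 58.2]), 79.6)
jar (318, np.float64(0.0886), [[456.29998779296875, 23.100000381469727], [458.29998779296875, -32.900001525878906], [508.79998779296875, -31.0], [506.79998
[... 399 characters left out ...]
.12 51 [0.654 0.197] [[0.662, -0.116, 0.194], [0.664, -0.094, 0.194], [0.661, -0.107, 0.194], [0.664, -0.115, 0.197]]
-0.09 76 [0.653 0.198] [[0.663, -0.088, 0.195], [0.66, -0.088, 0.196], [0.659, -0.08, 0.196], [0.662, -0.08, 0.198]]
-0.06 59 [0.652 0.195] [[0.658, -0.051, 0.193], [0.657, -0.047, 0.194], [0.659, -0.045, 0.195], [0.658, -0.052, 0.195]]
-0.03 60 [0.65  0.196] [[0.657, -0.008, 0.194], [0.657, -0.01, 0.195], [0.656, -0.02, 0.196], [0.658, -0.016, 0.196]]
0.0 67 [0.646 0.198] [[0.652, 0.024, 0.196], [0.654, 0.025, 0.196], [0.654, 0.023, 0.198], [0.652, 0.024, 0.198]]
0.03 48 [0.645 0.195] [[0.65, 0.041, 0.195], [0.652, 0.059, 0.195], [0.653, 0.034, 0.195], [0.654, 0.045, 0.195]]
```

play_rows(series=[[[0.041,0.0544,0.004],[0,0,-0.837],-1],[[0.041,0.0544,0.004],[0,0,-0.837],-1],[[0.041,0.0544,0.004],[0,0,-0.837],-1],[[0.041,0.0544,0.004],[0,0,-0.837],-1],[[0.041,0.0544,0.004],[0,0,-0.837],-1]])

```text
t: 0.65
tcp_pos: [0.2925, -0.4844, 0.22]
ee_rot: [-3.133, 0.229, 0.0]
force: [1.0, 0.6, 0.7]
width: 1.0
gripper_force: 0.0
```

play_rows(series=[[[0.041,0.0544,0],[-0.094,-0.66,0],-1],[[0.041,0.0544,0],[-0.094,-0.66,0],-1],[[0.041,0.0544,0],[-0.094,-0.66,0],-1],[[0.041,0.0544,0],[-0.094,-0.66,0],-1],[[0.041,0.0544,0],[-0.094,-0.66,0],-1]])

```text
t: 1.15
tcp_pos: [0.395, -0.3487, 0.2203]
ee_rot: [3.061, -0.219, 0.544]
force: [1.4, 1.1, -0.6]
width: 0.997
gripper_force: 0.0
```

play_rows(series=[[[0.041,0.0544,0],[-0.094,-0.66,0],-1],[[0.041,0.0544,0],[-0.094,-0.66,0],-1],[[0.041,0.0544,0],[-0.094,-0.66,0],-1],[[0.041,0.0544,0],[-0.094,-0.66,0],-1],[[0.041,0.0544,0],[-0.094,-0.66,0],-1]])

```text
t: 1.65
tcp_pos: [0.4912, -0.2207, 0.2207]
ee_rot: [2.917, -0.201, 1.028]
force: [0.6, 0.2, -0.0]
width: 1.001
gripper_force: 0.0
```

```bash
cat >> h.py <<'E'
from scipy.spatial.transform import Rotation as Ro
def st():
    s=sense(); R=Ro.from_rotvec(s["ee_rot"]).as_matrix(); x,z=R[:,0],R[:,2]
    print("t",round(s["t"],2),"tcp",np.round(np.array(s["tcp_pos"])*1000,1),"yaw",np.round(np.degrees(np.arctan2(-R[0,1]*-1,-R[1,1])),2),"tilt",np.round(np.degrees(np.arctan2(np.hypot(z[0],z[1]),-z[2])),2),"zdir",np.round(z,3),"yz",round(R[2,1],3),"F",np.round(s["force"],1),"w",round(s["width"],3),"gf",np.round(s["gripper_force"],1),"q",np.round(s["q"],2).tolist())
E
python3 - <<'E'
from h import *
st(); c=capture("wrist"); save(c,"w1.png"); p=cloud(c)
h=cv2.cvtColor(c["img"],cv2.COLOR_RGB2HSV)
red=((h[...,0]<6)|(h[...,0]>174))&(h[...,1]>150)
m=red&(p[...,2]>.092)&(p[...,2]<.114)&(p[...,0]>.44)&(p[...,0]<.6)&(p[...,1]>-.28)&(p[...,1]<-.14)
m=cv2.morphologyEx(m.astype(np.uint8),cv2.MORPH_OPEN,np.ones((3,3)))>0
t=p[m]; r=cv2.minAreaRect((t[:,:2]*1000).astype(np.float32)); print(len(t),t[:,2].mean(),np.round(cv2.boxPoints(r),1).tolist(),r[1:])
E
```

```text
t 1.65 tcp [ 491.2 -220.7  220.7] yaw -7.82 tilt 38.83 zdir [ 0.622 -0.083 -0.779] yz -0.003 F [ 0.6  0.2 -0. ] w 1.001 gf 0.0 q [0.9, 0.06, -0.4, 2.33, -1.08, 0.23, -0.21]
8231 0.1027985655713103 [[471.0, -241.6999969482422], [545.2000122070312, -252.89999389648438], [554.0999755859375, -194.10000610351562], [479.8999938964844, -182.89999389648438]] ((59.52142333984375, 75.0326919555664), 81.436767578125)
```

View pics/w1.png

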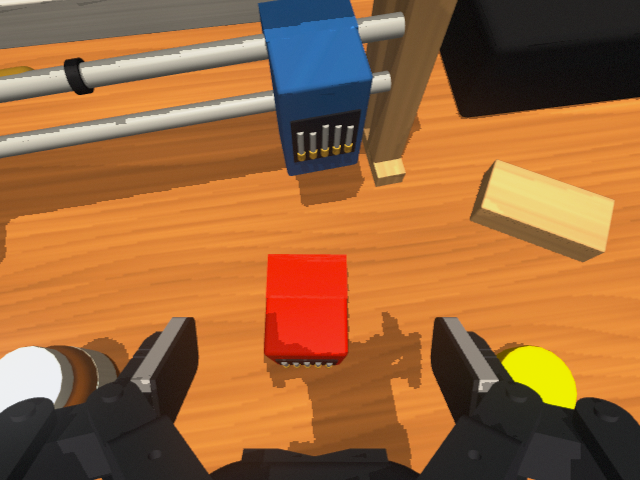

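The wrist view shows the red caddy at about (307,308), centred between the open fingers, with the offcut and tape clear. I'll descend in two stages.

play_rows(series=[[[0.0026,0.0024,-0.05],[0,0,0],-1],[[0.0026,0.0024,-0.05],[0,0,0],-1],[[0.0026,0.0024,-0.05],[0,0,0],-1],[[0.0026,0.0024,-0.04],[0,0,0],-1],[[0,0,0],[0,0,0],-1]])

```text
t: 2.2
tcp_pos: [0.4943, -0.2292, 0.1604]
ee_rot: [2.966, -0.196, 0.967]
force: [0.0, 0.6, 0.6]
width: 0.996
gripper_force: 0.0
```

```bash
python3 -c "
from h import *
st()"
```

```text
t 2.2 tcp [ 494.3 -229.2  160.4] yaw -7.13 tilt 36.07 zdir [ 0.586 -0.054 -0.808] yz -0.024 F [0.  0.6 0.6] w 0.996 gf 0.0 q [0.99, 0.23, -0.51, 2.32, -1.29, 0.15, 0.07]
```

Joints 5 and 6 hit their limits, so 40° of tilt is too much this close to the base. 27° still clears the shelf. I'll back up to that.

```bash
cat >> h.py <<'E'
def goal(tcp,yaw,tilt):
    s=sense(); R=Ro.from_rotvec(s["ee_rot"])
    ys=np.radians(yaw); t=np.radians(tilt)
    G=Ro.from_rotvec([0,0,ys])*Ro.from_rotvec([0,-t,0])*Ro.from_rotvec([np.pi,0,0])
    rv=(G*R.inv()).as_rotvec(degrees=True)/6
    print("shift u",np.round((np.array(tcp)-s["tcp_pos"])/.5,4),"turn u",np.round(rv,3),"zdir",np.round(G.as_matrix()[:,2],3))
E
python3 -c "
from h import *
goal([.4978,-.2147,.19],-8.4,27)"
```

```text
shift u [0.0071 0.0289 0.0592] turn u [-0.019  1.525 -0.194] zdir [ 0.449 -0.066 -0.891]
```

play_rows(series=[[[0.0014,0.0058,0.012],[0,0.3,-0.04],-1],[[0.0014,0.0058,0.012],[0,0.3,-0.04],-1],[[0.0014,0.0058,0.012],[0,0.3,-0.04],-1],[[0.0014,0.0058,0.012],[0,0.3,-0.04],-1],[[0.0014,0.0058,0.012],[0,0.3,-0.04],-1]])

```text
t: 2.7
tcp_pos: [0.4981, -0.2145, 0.1898]
ee_rot: [3.011, -0.217, 0.747]
force: [0.2, 0.2, 0.2]
width: 1.003
gripper_force: 0.0
```

```bash
python3 -c "
from h import *
st();goal([.4978,-.2147,.15],-8.4,27)"
```

```text
t 2.7 tcp [ 498.1 -214.5  189.8] yaw -8.21 tilt 27.86 zdir [ 0.463 -0.064 -0.884] yz -0.003 F [0.2 0.2 0.2] w 1.003 gf 0.0 q [0.42, 0.12, 0.01, 2.25, -0.42, 0.33, -0.92]
shift u [-0.0007 -0.0004 -0.0797] turn u [-0.006  0.145 -0.032] zdir [ 0.449 -0.066 -0.891]
```

play_rows(series=[[[-0.0034,0.0004,-0.0635],[0,0.07,-0.016],-1],[[-0.0034,0.0004,-0.0635],[0,0.07,-0.016],-1],[[-0.0034,0.0004,-0.0635],[0,0,0],-1],[[-0.0034,0.0004,-0.0635],[0,0,0],-1],[[0,0,0],[0,0,0],-1]])

```text
t: 3.2
tcp_pos: [0.4946, -0.2098, 0.0979]
ee_rot: [3.031, -0.221, 0.729]
force: [0.6, 0.5, 0.9]
width: 0.998
gripper_force: 0.0
```

```bash
python3 -c "
from h import *
st();goal([.4914,-.2137,.0629],-8.4,27); save(capture('wrist'),'w2.png')"
```

```text
t 3.2 tcp [ 494.6 -209.8   97.9] yaw -8.09 tilt 26.99 zdir [ 0.451 -0.049 -0.891] yz -0.017 F [0.6 0.5 0.9] w 0.998 gf 0.0 q [0.44, 0.3, -0.02, 2.31, -1.04, 0.16, -0.28]
shift u [-0.0064 -0.0078 -0.07  ] turn u [-0.162  0.02  -0.051] zdir [ 0.449 -0.066 -0.891]
```

View pics/w2.png

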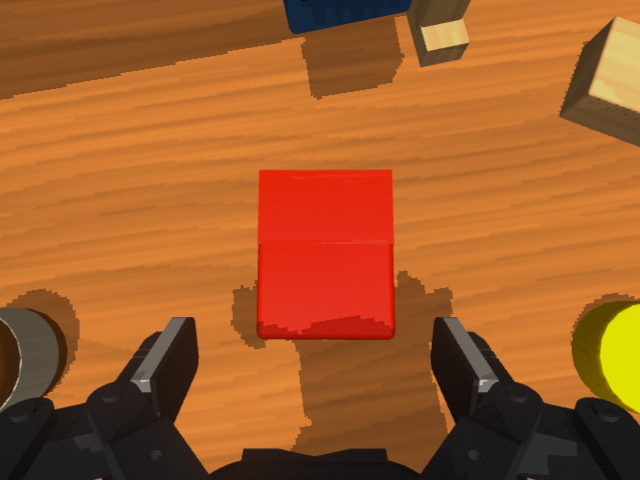

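Joint 6 is at its limit again at pick height, so I'll grasp at about 15° tilt with the wrist turned half round, which puts the camera on the robot's side and clear of the shelf. Before that, I'll look at the bar with the wrist camera.

play_rows(series=[[[0,0,0.08],[0,0.2,0],-1],[[0,0.02,0.08],[0,0.3,0],-1],[[0,0.08,0.05],[0,0.3,0.3],-1],[[0,0.09,0.03],[0,0.3,0.4],-1],[[0,0.09,0.03],[0,0.1,0.4],-1]])

```text
t: 3.75
tcp_pos: [0.5011, -0.0858, 0.1973]
ee_rot: [3.082, -0.043, 0.606]
force: [0.6, 1.3, -0.1]
width: 1.0
gripper_force: 0.0
```

play_rows(series=[[[0,0.03,0],[0,0,0.4],-1],[[0,0,0],[0,0,0],-1],[[0,0,0],[0,0,0],-1],[[0,0,0],[0,0,0],-1],[[0,0,0],[0,0,0],-1]])

```text
t: 4.25
tcp_pos: [0.4999, -0.0727, 0.1945]
ee_rot: [-3.074, -0.017, -0.599]
force: [0.5, 1.0, 0.4]
width: 0.998
gripper_force: 0.0
```

```bash
python3 - <<'E'
from h import *
import pickle
st(); c=capture("wrist"); pickle.dump(c,open("w3.pkl","wb")); save(c,"w3.png"); p=cloud(c)
X,Y,Z=p[...,0],p[...,1],p[...,2]
from scipy.optimize import least_squares
m=(X>.62)&(X<.70)&(Y>-.14)&(Y<.05)&(Z>.165)&(Z<.205)
h=cv2.cvtColor(c["img"],cv2.COLOR_RGB2HSV); m&=(h[...,1]<60)&(h[...,2]>80)
q=p[m]; print(len(q))
def res(a): # axis: x=a0+a1*(y+.033), z=a2+a3*(y+.033), r=.008
    dy=q[:,1]+.033; return np.hypot((q[:,0]-a[0]-a[1]*dy)*np.cos(np.arctan(a[1])),q[:,2]-a[2]-a[3]*dy)-.008
f=least_squares(res,[.66,-.066,.185,0],loss="soft_l1",f_scale=.001); print(np.round(f.x,4),np.std(f.fun))
m=(X>.6)&(X<.70)&(Y>-.14)&(Y<.08)&(Z>.17)&(Z<.21)&(h[...,2]<60)
n,l,s,ce=cv2.connectedComponentsWithStats(m.astype(np.uint8))
for i in range(1,n):
    if s[i,4]>60: t=p[l==i]; print("dark",s[i],np.round(np.median(t,0),4),np.round(ce[i]))
E
```

```text
t 4.25 tcp [499.9 -72.7 194.5] yaw 0.72 tilt 22.06 zdir [ 0.375  0.011 -0.927] yz -0.007 F [0.5 1.  0.4] w 0.998 gf 0.0 q [-0.33, 0.05, 0.46, 2.28, -0.19, 0.45, -1.28]
0
[ 0.66  -0.066  0.185  0.   ] nan
  ret = _var(a, axis=axis, dtype=dtype, out=out, ddof=ddof,
  arrmean = um.true_divide(arrmean, div, out=arrmean,
  ret = ret.dtype.type(ret / rcount)
```

View pics/w3.png

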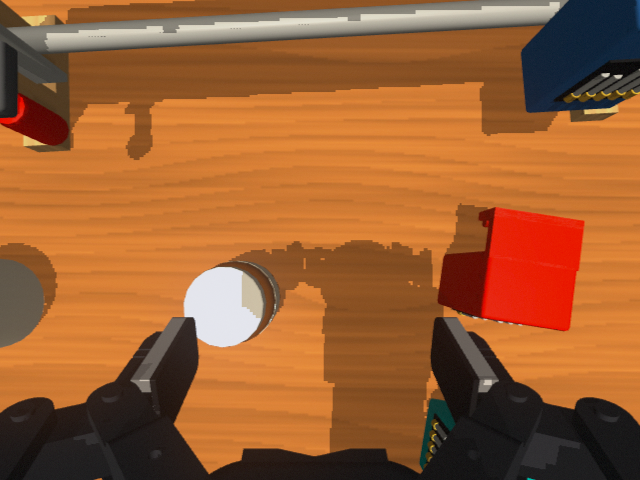

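Only the lower bar is in view, at v≈10-40. It lies directly under the upper one, so I can fit that instead. The jar is at (225,305) and the red caddy hasn't moved.

```bash
python3 - <<'E'
from h import *
import pickle
from scipy.optimize import least_squares
c=pickle.load(open("w3.pkl","rb")); d=pickle.load(open("d.pkl","rb"))
def fit(c,z0,box,nm):
    p=cloud(c); X,Y,Z=p[...,0],p[...,1],p[...,2]
    m=(X>.62)&(X<.70)&(Y>box[0])&(Y<box[1])&(abs(Z-z0)<.013); q=p[m]
    def res(a):
        dy=q[:,1]+.033; return np.hypot(q[:,0]-a[0]-a[1]*dy,q[:,2]-a[2])-.008
    f=least_squares(res,[.66,-.066,z0],loss="soft_l1",f_scale=.001); print(nm,len(q),np.round(f.x,4),np.std(f.fun))
fit(c,.13,(-.14,.06),"wrist low")
for n in("top","scene"):
    fit(d[n],.13,(-.16,.07),n+" low"); fit(d[n],.185,(-.085,.018),n+" up"); fit(d[n],.185,(-.16,.07),n+" up wide")
E
```

```text
wrist low 9414 [ 0.6613 -0.0671  0.1298] 0.0006220840284445403
top low 473 [ 0.6604 -0.0719  0.1295] 0.00200663390834736
top up 275 [ 0.6613 -0.0527  0.1854] 0.0022083195354923183
top up wide 582 [ 0.6608 -0.0673  0.185 ] 0.0021786075469077534
scene low 174 [ 0.66   -0.0706  0.1304] 0.00145438870873701
scene up 116 [ 0.6598 -0.0694  0.1845] 0.0015164522167854686
scene up wide 272 [ 0.6596 -0.0681  0.1848] 0.0017100924512009341
```

play_rows(series=[[[0,0,0.01],[0,0.9,0],-1],[[0,0,0.01],[0,0.9,0],-1],[[0,-0.01,0],[0,0.9,0],-1],[[0,-0.01,0],[0,0.98,0],-1],[[0,-0.01,0],[0,0,1],-1]])

```text
t: 4.8
tcp_pos: [0.5027, -0.0866, 0.2044]
ee_rot: [-3.125, -0.186, 0.004]
force: [0.1, 0.1, -1.0]
width: 1.003
gripper_force: 0.0
```

play_rows(series=[[[0,-0.01,0],[0,0,1],-1],[[0,-0.01,0],[0,0,1],-1],[[0,-0.01,0],[0,0,1],-1],[[0,-0.01,0],[0,0,1],-1],[[0,-0.01,0],[0,0,1],-1]])

```text
t: 5.3
tcp_pos: [0.5001, -0.112, 0.2044]
ee_rot: [-2.969, -0.989, 0.008]
force: [0.0, -0.3, 0.0]
width: 1.0
gripper_force: 0.0
```

play_rows(series=[[[0,-0.01,0],[0,0,1],-1],[[0,-0.01,0],[0,0,1],-1],[[0,-0.01,0],[0,0,1],-1],[[0,-0.01,0],[0,0,1],-1],[[0,-0.01,0],[0,0,1],-1]])

```text
t: 5.8
tcp_pos: [0.5, -0.1369, 0.2044]
ee_rot: [-2.612, -1.724, 0.013]
force: [-0.3, -0.5, -0.1]
width: 0.999
gripper_force: 0.0
```

play_rows(series=[[[0,-0.01,0],[0,0,1],-1],[[0,-0.01,0],[0,0,1],-1],[[0,-0.01,0],[0,0,1],-1],[[0,-0.01,0],[0,0,1],-1],[[0,-0.01,0],[0,0,1],-1]])

```text
t: 6.3
tcp_pos: [0.5, -0.1619, 0.2043]
ee_rot: [-2.079, -2.343, 0.017]
force: [0.4, -0.5, -0.1]
width: 0.999
gripper_force: 0.0
```

play_rows(series=[[[0,-0.01,0],[0,0,1],-1],[[0,-0.01,0],[0,0,1],-1],[[0,-0.01,0],[0,0,1],-1],[[0,-0.01,0],[0,0,1],-1],[[0,-0.01,0],[0,0,1],-1]])

```text
t: 6.8
tcp_pos: [0.4999, -0.1869, 0.2043]
ee_rot: [-1.402, -2.803, 0.02]
force: [0.1, 0.5, -0.3]
width: 0.997
gripper_force: 0.0
```

play_rows(series=[[[0,-0.01,0],[0,0,1],-1],[[0,-0.01,0],[0,0,1],-1],[[0,-0.01,0],[0,0,1],-1],[[0,-0.01,0],[0,0,1],-1],[[0,-0.01,0],[0,0,1],-1]])

```text
t: 7.3
tcp_pos: [0.4999, -0.2119, 0.2043]
ee_rot: [-0.63, -3.074, 0.021]
force: [0.8, 0.8, -1.3]
width: 0.999
gripper_force: 0.0
```

```bash
sed -i "s/def goal(tcp,yaw,tilt):/def goal(tcp,yaw,tilt,flip=1):/; s/Ro.from_rotvec(\[np.pi,0,0\])$/Ro.from_rotvec([np.pi,0,0])*Ro.from_rotvec([0,0,np.pi*flip])/" h.py
python3 -c "
from h import *
st();goal([.4900,-.2136,.19],-8.4,15)"
```

```text
t 7.3 tcp [ 499.9 -211.9  204.3] yaw 156.84 tilt 0.8 zdir [-0.007 -0.012 -1.   ] yz -0.014 F [ 0.8  0.8 -1.3] w 0.999 gf 0.0 q [0.24, 0.29, 0.11, 1.88, -0.02, 0.97, 1.52]
shift u [-0.0197 -0.0033 -0.0286] turn u [-0.558 -2.461  2.464] zdir [ 0.256 -0.038 -0.966]
```

play_rows(series=[[[-0.0048,-0.0006,-0.02],[-0.112,-0.492,0.493],-1],[[-0.0048,-0.0006,-0.02],[-0.112,-0.492,0.493],-1],[[-0.0048,-0.0006,-0.02],[-0.112,-0.492,0.493],-1],[[-0.0048,-0.0006,-0.02],[-0.112,-0.492,0.493],-1],[[-0.0048,-0.0006,-0.02],[-0.112,-0.492,0.493],-1]])

```text
t: 7.8
tcp_pos: [0.4878, -0.2131, 0.1542]
ee_rot: [0.213, 2.87, -0.028]
force: [0.1, 0.2, -0.7]
width: 1.001
gripper_force: 0.0
```

```bash
python3 -c "
from h import *
st();goal([.4879,-.2133,.0543],-8.4,15)"
```

```text
t 7.8 tcp [ 487.8 -213.1  154.2] yaw 171.51 tilt 15.14 zdir [ 0.258 -0.039 -0.965] yz 0.0 F [ 0.1  0.2 -0.7] w 1.001 gf 0.0 q [0.36, 0.22, 0.03, 2.14, -0.14, 0.52, 1.92]
shift u [ 0.0002 -0.0005 -0.1998] turn u [0.003 0.023 0.015] zdir [ 0.256 -0.038 -0.966]
```

play_rows(series=[[[0,0,-0.05],[0,0,0],-1],[[0,0,-0.05],[0,0,0],-1],[[0,0,-0.05],[0,0,0],-1],[[0,0,-0.03],[0,0,0],-1],[[0,0,-0.02],[0,0,0],-1]])

```text
t: 8.3
tcp_pos: [0.4872, -0.2128, 0.0531]
ee_rot: [0.217, 2.874, -0.026]
force: [-0.1, -0.0, -0.2]
width: 1.003
gripper_force: 0.0
```

```bash
python3 -c "
from h import *
st();goal([.4879,-.2133,.0543],-8.4,15)"
```

```text
t 8.3 tcp [ 487.2 -212.8   53.1] yaw 171.38 tilt 14.9 zdir [ 0.254 -0.037 -0.966] yz 0.001 F [-0.1 -0.  -0.2] w 1.003 gf 0.0 q [0.4, 0.41, -0.02, 2.2, -0.19, 0.29, 1.99]
shift u [ 0.0014 -0.001   0.0025] turn u [-0.015 -0.014  0.036] zdir [ 0.256 -0.038 -0.966]
```

play_rows(series=[[[0,0,0],[0,0,0],0],[[0,0,0],[0,0,0],1],[[0,0,0],[0,0,0],1],[[0,0,0],[0,0,0],1],[[0,0,0],[0,0,0],1]], newtons=80)

```text
t: 8.8
tcp_pos: [0.4887, -0.2125, 0.0556]
ee_rot: [0.214, 2.87, -0.028]
force: [-2.4, -1.0, 3.1]
width: 0.681
gripper_force: 86.3
```

play_rows(series=[[[0,0,0.02],[0,0,0],1],[[0,0,0.04],[0,0,0],1],[[0,0,0.06],[0,0,0],1],[[0,0,0.06],[0,0,0],1],[[0,0,0],[0,0,0],1]])

```text
t: 9.3
tcp_pos: [0.4912, -0.2132, 0.1497]
ee_rot: [0.212, 2.863, -0.031]
force: [0.3, -0.7, -3.0]
width: 0.683
gripper_force: 86.3
```

```bash
cat >> h.py <<'E'
def caddy(n,tag=None):
    c=capture(n); p=cloud(c); s=sense(); t0=np.array(s["tcp_pos"])
    h=cv2.cvtColor(c["img"],cv2.COLOR_RGB2HSV)
    red=((h[...,0]<6)|(h[...,0]>174))&(h[...,1]>150)
    m=red&(np.linalg.norm(p-t0,axis=-1)<.12)
    m=cv2.morphologyEx(m.astype(np.uint8),cv2.MORPH_OPEN,np.ones((3,3)))>0
    q=p[m]; zt=np.percentile(q[:,2],97); t=q[q[:,2]>zt-.012]
    # plane fit of the top
    A=np.c_[t[:,:2]-t[:,:2].mean(0),np.ones(len(t))]; k=np.linalg.lstsq(A,t[:,2],rcond=None)[0]
    r=cv2.minAreaRect((t[:,:2]*1000).astype(np.float32))
    print(n,len(t),"z",np.round(k,4),np.round(cv2.boxPoints(r),1).tolist(),np.round(r[1],1),round(r[2],2))
    if tag: save(c,tag)
    return c
E
python3 -c "
from h import *
st();caddy('top');caddy('scene');caddy('wrist','w4.png')"
```

```text
t 9.3 tcp [ 491.2 -213.2  149.7] yaw 171.5 tilt 15.53 zdir [ 0.265 -0.041 -0.964] yz -0.001 F [ 0.3 -0.7 -3. ] w 0.683 gf 86.3 q [0.36, 0.23, 0.03, 2.14, -0.14, 0.51, 1.93]
top 424 z [-0.054   0.0126  0.1968] [[474.0, -235.39999389648438], [547.0, -251.3000030517578], [559.7000122070312, -193.39999389648438], [486.6000061035156, -177.39999389648438]] [59.3 74.7] 77.7
scene 345 z [-0.0093 -0.0303  0.1935] [[484.0, -242.39999389648438], [545.5, -250.6999969482422], [554.5, -184.60000610351562], [492.8999938964844, -176.3000030517578]] [66.7 62.1] 82.25
wrist 18519 z [ 0.0049 -0.0063  0.192 ] [[448.6000061035156, -237.1999969482422], [527.7000122070312, -248.60000610351562], [536.0999755859375, -189.5], [457.0, -178.1999969482422]] [59.7 79.9] 81.82
```

View pics/w4.png

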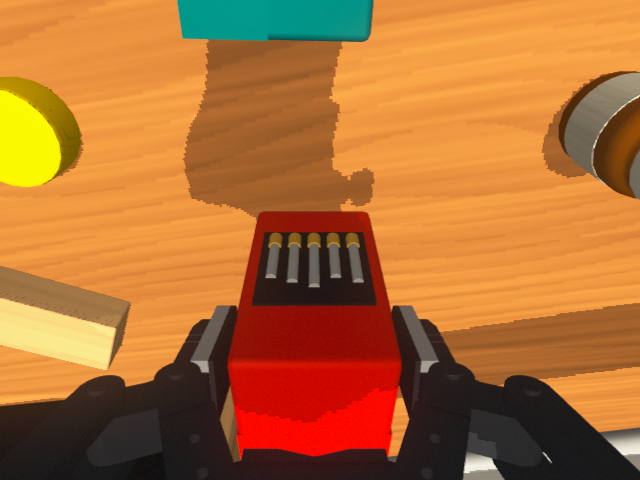

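The caddy is held squarely. Carrying it to in front of the bay.

play_rows(series=[[[0.0155,0.06,0.02],[0,0,0.413],1],[[0.0155,0.0716,0.02],[0,0,0.413],1],[[0.0155,0.0716,0.02],[0,0,0.413],1],[[0.0155,0.0716,0.015],[0,0,0.413],1],[[0.0155,0.0716,0],[0,0,0.413],1]])

```text
t: 9.95
tcp_pos: [0.5268, -0.0375, 0.1818]
ee_rot: [-0.1, 2.879, 0.015]
force: [1.5, 0.1, -2.4]
width: 0.682
gripper_force: 86.4
```

play_rows(series=[[[0,0.012,0],[0,0,0],1],[[0,0,0],[0,0,0],1],[[0,0,0],[0,0,0],1],[[0,0,0],[0,0,0],1],[[0,0,0],[0,0,0],1]])

```text
t: 10.45
tcp_pos: [0.5268, -0.0343, 0.182]
ee_rot: [-0.094, 2.878, 0.013]
force: [0.1, -0.2, -1.7]
width: 0.683
gripper_force: 86.5
```

```bash
python3 -c "
from h import *
st();goal([.53,-.0343,.187],3.88,15.1);caddy('top');caddy('scene')"
```

```text
t 10.45 tcp [526.8 -34.3 182. ] yaw -176.25 tilt 15.01 zdir [ 0.258  0.018 -0.966] yz 0.001 F [ 0.1 -0.2 -1.7] w 0.683 gf 86.5 q [0.08, 0.17, -0.07, 2.12, -0.02, 0.58, 1.66]
shift u [ 0.0064 -0.      0.0099] turn u [-0.006 -0.016  0.022] zdir [ 0.26   0.018 -0.965]
top 369 z [-0.0062  0.0063  0.2286] [[539.5999755859375, -4.199999809265137], [543.2999877929688, -62.20000076293945], [589.7999877929688, -59.29999923706055], [586.2000122070312, -1.2000000476837158]] [46.6 58.2] 3.63
scene 528 z [-0.0005 -0.0422  0.2283] [[518.7999877929688, 4.0], [519.9000244140625, -62.5], [588.2000122070312, -61.29999923706055], [587.0, 5.199999809265137]] [68.2 66.6] 0.99
```

play_rows(series=[[[0,0,0.01],[0,0,0],1],[[0.045,0,0],[0,0,0],1],[[0.05,0,0],[0,0,0],1],[[0.05,0,0],[0,0,0],1],[[0.04,0,0],[0,0,0],1]])

```text
t: 11.05
tcp_pos: [0.6207, -0.0332, 0.1879]
ee_rot: [-0.097, 2.878, 0.014]
force: [-35.3, -2.5, 19.9]
width: 0.683
gripper_force: 89.9
```

```bash
python3 -c "
from h import *
st();goal([.6206,-.0343,.187],3.88,15.1);caddy('scene','s5.png');caddy('top')"
```

```text
t 11.05 tcp [620.7 -33.2 187.9] yaw -176.13 tilt 15.03 zdir [ 0.259  0.018 -0.966] yz 0.001 F [-35.3  -2.5  19.9] w 0.683 gf 89.9 q [0.06, 0.32, -0.06, 1.91, -0.0, 0.65, 1.65]
shift u [-0.0002 -0.0022 -0.0018] turn u [-0.006 -0.012  0.001] zdir [ 0.26   0.018 -0.965]
scene 276 z [0.0099 0.0069 0.2341] [[612.4000244140625, 14.199999809265137], [617.0999755859375, -63.099998474121094], [654.5, -60.79999923706055], [649.7999877929688, 16.5]] [37.5 77.4] 3.51Traceback (most recent call last):
  File "<string>", line 3, in <module>
    st();goal([.6206,-.0343,.187],3.88,15.1);caddy('scene','s5.png');caddy('top')
                                                                     ~~~~~^^^^^^^
  File "h.py", line 24, in caddy
    q=p[m]; zt=np.percentile(q[:,2],97); t=q[q[:,2]>zt-.012]
               ~~~~~~~~~~~~~^^^^^^^^^^^
    return _quantile_unchecked(
        a, q, axis, out, overwrite_input, method, keepdims, weights)
    return _ureduce(a,
                    func=_quantile_ureduce_func,
    ...<5 lines>...
                    overwrite_input=overwrite_input,
                    method=method)
    r = func(a, **kwargs)
    result = _quantile(arr,
                       quantiles=q,
    ...<2 lines>...
                       out=out,
                       weights=wgt)
    slices_having_nans = np.isnan(arr[-1, ...])
                                  ~~~^^^^^^^^^
IndexError: index -1 is out of bounds for axis 0 with size 0
```

View pics/s5.png

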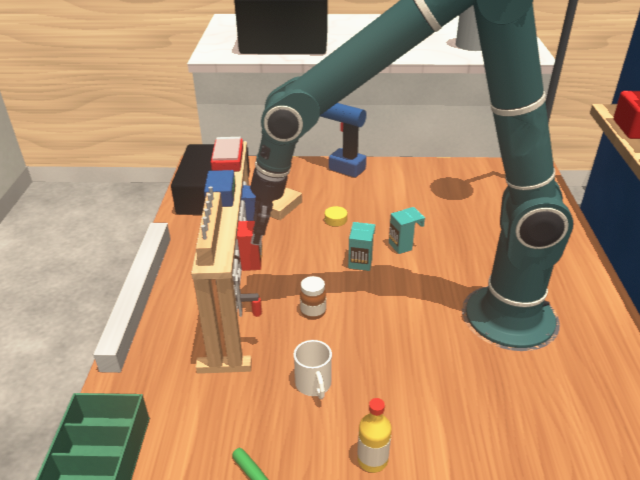

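The wrist force is −35 N in x. The box back is touching the bars' front, since home x leaves no slack there. I'll ease back in x.

play_rows(series=[[[-0.003,0,0],[0,0,0],1],[[0,0,0],[0,0,0],1],[[0,0,0],[0,0,0],1],[[0,0,0],[0,0,0],1],[[0,0,0],[0,0,0],1]])

```text
t: 11.65
tcp_pos: [0.618, -0.033, 0.1877]
ee_rot: [-0.097, 2.877, 0.014]
force: [-0.4, -1.0, -1.2]
width: 0.682
gripper_force: 87.8
```

```bash
python3 -c "
from h import *
st();goal([.6206,-.0343,.187],3.88,15.1);print(sense()['moment'])"
```

```text
t 11.65 tcp [618.  -33.  187.7] yaw -176.13 tilt 15.08 zdir [ 0.26   0.018 -0.966] yz 0.001 F [-0.4 -1.  -1.2] w 0.682 gf 87.8 q [0.06, 0.31, -0.06, 1.92, -0.0, 0.65, 1.65]
shift u [ 0.0051 -0.0025 -0.0015] turn u [-0.007 -0.003  0.001] zdir [ 0.26   0.018 -0.965]
[ 0.02339196  0.43524945 -0.05513644]
```

play_rows(series=[[[0,0,-0.01],[0,0,0],1],[[0,0,-0.01],[0,0,0],1],[[0,0,-0.006],[0,0,0],1],[[0,0,-0.004],[0,0,0],1],[[0,0,-0.002],[0,0,0],1]])

```text
t: 12.15
tcp_pos: [0.6199, -0.0329, 0.1726]
ee_rot: [-0.097, 2.873, 0.014]
force: [1.8, -0.4, 3.1]
width: 0.682
gripper_force: 88.3
```

play_rows(series=[[[0,0,-0.002],[0,0,0],1],[[0,0,-0.002],[0,0,0],1],[[0,0,0],[0,0,0],1],[[0,0,0],[0,0,0],1],[[0,0,0],[0,0,0],1]])

```text
t: 12.65
tcp_pos: [0.6204, -0.0328, 0.1712]
ee_rot: [-0.097, 2.872, 0.014]
force: [3.8, 0.3, 6.4]
width: 0.682
gripper_force: 88.6
```

It is on the catch at about +17 mm, as expected. Next, pressing in small steps.

play_rows(series=[[[0,0,-0.003],[0,0,0],1],[[0,0,-0.003],[0,0,0],1],[[0,0,0],[0,0,0],1],[[0,0,0],[0,0,0],1],[[0,0,0],[0,0,0],1]])

```text
t: 13.15
tcp_pos: [0.6197, -0.0329, 0.1673]
ee_rot: [-0.098, 2.874, 0.014]
force: [5.9, 0.3, 2.3]
width: 0.679
gripper_force: 88.4
```

play_rows(series=[[[0,0,-0.003],[0,0,0],1],[[0,0,-0.003],[0,0,0],1],[[0,0,-0.002],[0,0,0],1],[[0,0,0],[0,0,0],1],[[0,0,0],[0,0,0],1]])

```text
t: 13.65
tcp_pos: [0.6184, -0.0329, 0.1619]
ee_rot: [-0.098, 2.877, 0.014]
force: [6.0, 0.8, -1.9]
width: 0.68
gripper_force: 87.9
```

play_rows(series=[[[0,0,-0.004],[0,0,0],1],[[0,0,-0.003],[0,0,0],1],[[0,0,-0.003],[0,0,0],1],[[0,0,0],[0,0,0],1],[[0,0,0],[0,0,0],1]])

```text
t: 14.15
tcp_pos: [0.617, -0.0329, 0.1562]
ee_rot: [-0.098, 2.88, 0.014]
force: [5.1, 0.5, -4.4]
width: 0.686
gripper_force: 87.4
```

```bash
python3 -c "
from h import *
st();caddy('scene')"
```

```text
t 14.15 tcp [617.  -32.9 156.2] yaw -176.11 tilt 14.88 zdir [ 0.256  0.018 -0.966] yz 0.001 F [ 5.1  0.5 -4.4] w 0.686 gf 87.4 q [0.06, 0.36, -0.06, 1.95, -0.0, 0.58, 1.65]
scene 342 z [-0.0426 -0.0363  0.2012] [[610.5999755859375, 2.4000000953674316], [615.2000122070312, -65.69999694824219], [661.0999755859375, -62.599998474121094], [656.5, 5.5]] [46.  68.2] 3.86
```

play_rows(series=[[[0.002,0,-0.003],[0,0,0],1],[[0.002,0,-0.003],[0,0,0],1],[[0,0,-0.002],[0,0,0],1],[[0,0,0],[0,0,0],1],[[0,0,0],[0,0,0],1]])

```text
t: 14.7
tcp_pos: [0.6201, -0.033, 0.1543]
ee_rot: [-0.097, 2.877, 0.014]
force: [-3.2, 0.0, 5.3]
width: 0.687
gripper_force: 88.9
```

play_rows(series=[[[0,0,-0.002],[0,0,0],1],[[0,0,-0.002],[0,0,0],1],[[0,0,0],[0,0,0],1],[[0,0,0],[0,0,0],1],[[0,0,0],[0,0,0],1]])

```text
t: 15.2
tcp_pos: [0.6206, -0.033, 0.1535]
ee_rot: [-0.097, 2.875, 0.014]
force: [-6.9, 0.6, 13.3]
width: 0.684
gripper_force: 90.1
```

It is firmly on the stop at home height (13 N). I'll relax the press, open, and check before retreating.

play_rows(series=[[[0,0,0.002],[0,0,0],1],[[0,0,0],[0,0,0],0.1],[[0,0,0],[0,0,0],-1],[[0,0,0],[0,0,0],-1],[[0,0,0],[0,0,0],-1]])

```text
t: 15.7
tcp_pos: [0.6197, -0.0332, 0.152]
ee_rot: [-0.097, 2.879, 0.014]
force: [-0.4, -0.4, 0.1]
width: 0.997
gripper_force: 0.0
```

```bash
python3 -c "
from h import *
st();caddy('scene')"
```

```text
t 15.7 tcp [619.7 -33.2 152. ] yaw -176.14 tilt 14.99 zdir [ 0.258  0.018 -0.966] yz 0.001 F [-0.4 -0.4  0.1] w 0.997 gf 0.0 q [0.06, 0.36, -0.06, 1.94, -0.0, 0.57, 1.65]
scene 340 z [ 0.032  -0.0376  0.1989] [[610.7000122070312, 2.299999952316284], [615.9000244140625, -65.5], [661.0999755859375, -62.099998474121094], [656.0, 5.800000190734863]] [45.4 68. ] 4.34
```

play_rows(series=[[[-0.03,0,0],[0,0,0],-1],[[-0.05,0,0],[0,0,0],-1],[[-0.06,0,0.01],[0,0,0],-1],[[-0.06,0,0.04],[0,0,0],-1],[[-0.03,0,0.06],[0,0,0],-1]])

```text
t: 16.25
tcp_pos: [0.501, -0.033, 0.2055]
ee_rot: [-0.097, 2.884, 0.015]
force: [0.6, 0.1, 0.9]
width: 1.002
gripper_force: 0.0
```

play_rows(series=[[[-0.02,-0.06,0.05],[0,0,0],-1],[[0,-0.08,0.03],[0,0,0],-1],[[0,-0.08,0],[0,0,0],-1],[[0,-0.08,0],[0,0,0],-1],[[0,0,0],[0,0,0],-1]])

```text
t: 16.75
tcp_pos: [0.4944, -0.1891, 0.2476]
ee_rot: [-0.085, 2.877, 0.009]
force: [0.5, 0.1, -0.8]
width: 0.999
gripper_force: 0.0
```

```bash
python3 - <<'E'
from h import *
st(); o=[]
for n in("top","scene"):
    c=capture(n); p=cloud(c); h=cv2.cvtColor(c["img"],cv2.COLOR_RGB2HSV)
    m=((h[...,0]<6)|(h[...,0]>174))&(h[...,1]>150)&(p[...,0]>.58)&(p[...,0]<.7)&(p[...,1]>-.09)&(p[...,1]<.025)&(p[...,2]<.25)
    q=p[m]; zt=np.percentile(q[:,2],95); t=q[abs(q[:,2]-zt)<.008]
    r=cv2.minAreaRect((t[:,:2]*1000).astype(np.float32)); print(n,len(t),zt,np.median(t[:,2]),np.round(cv2.boxPoints(r),1).tolist(),np.round(r[2],2), "zmin",q[:,2].min())
    f=q[(q[:,2]<.185)]; 
    if len(f): print("front x",np.percentile(f[:,0],[5,50]),"lean",np.polyfit(f[:,2],f[:,0],1))
    o.append(cv2.resize(c["img"][130:290,200:360] if n=="scene" else c["img"][110:270,270:430],(400,400)))
cv2.imwrite("pics/f.png",np.hstack(o)[...,::-1])
E
```

```text
t 16.75 tcp [ 494.4 -189.1  247.6] yaw -176.63 tilt 15.07 zdir [ 0.26   0.014 -0.966] yz -0.001 F [ 0.5  0.1 -0.8] w 0.999 gf 0.0 q [0.3, 0.1, 0.07, 2.04, -0.17, 0.77, 2.11]
top 544 0.20300025333844807 0.19942068723063577 [[601.9000244140625, -3.9000000953674316], [605.9000244140625, -62.900001525878906], [673.9000244140625, -58.29999923706055], [669.7999877929688, 0.800000011920929]] 3.95 zmin 0.17771487787584594
front x [0.60274024 0.60431211] lean [-0.26201732  0.65198477]
scene 417 0.2012568881228585 0.1989496979234181 [[600.5, 0.20000000298023224], [607.0, -63.70000076293945], [661.9000244140625, -58.099998474121094], [655.2999877929688, 5.800000190734863]] 5.85 zmin 0.09554345035251677
front x [0.60610224 0.6259673 ] lean [-0.03787648  0.6316045 ]
```

View pics/f.png

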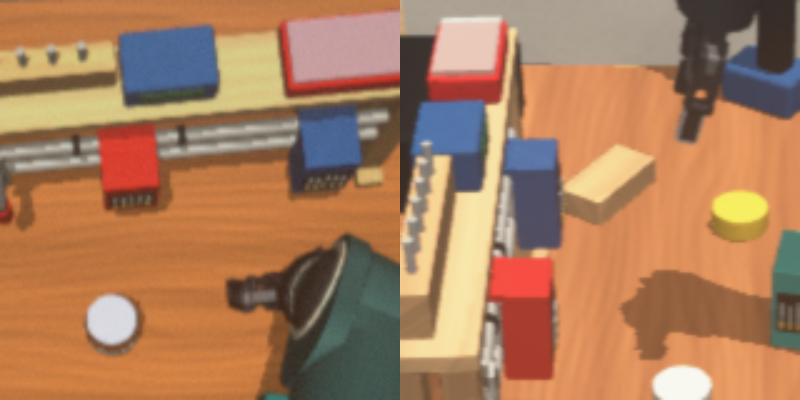

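The caddy hangs between the collars at (130,165) in the left half of the picture, upright, level and square. Its top is at 0.199-0.200 m against an expected 0.201 m, and the hand is clear of it. Handing in.

```bash
python3 -c "
from cell import *
print(finish_job())"
```

```text
the job is handed in; nothing more can be done
None
```

The red caddy hangs fully home on the upper bar between the collars, box on the robot's side; I saw no other loose thing move, and the job is handed in at about 17 s, with no verdict returned.

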